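# Slide the loaded egg candler home into its power dock and switch on the lamp

## Task

An egg is waiting to be candled: with your fingertips, push the candler (the slim white lamp column) low down, by its black foot, so that it slides upright over the bench with the egg still standing in its cup, until the foot is fully home against the stop in the notch of the white power dock. Then press the dock's red lamp button right down and let it come up again. Do not lift or pinch the candler, do not touch its column or the egg, push gently, and leave everything else on the bench where it is.

Things in the scene. Friction and masses are not known exactly. Their poses are not given: they have to be found in the camera images.
- candler: Egg candler, loose, about 0.5 kg (varies): black round foot, 68 mm across, 36 mm high (straight sides to 31 mm, then chamfered), with a brass band; on it a slim white column with a rubber egg cup, 181 mm high in all, 229 mm with the egg. Origin: centre of the foot's underside, z up; round, so yaw means nothing. Bench friction 0.5 to 0.7: pushed on the foot it slides, at half its height it tips.
- candler_column: The upper part of the candler, fixed on the foot: white column 33 mm in diameter (42 mm at its lowest end) with the rubber cup (41 mm in diameter at its rim) on top. Origin: its lower end, on the axis, 36 mm above the bench. Not to be touched.
- egg_mid (a point): Middle of the brown egg, loose, 56 mm high, 43 mm across, 60 g, standing in the cup of the candler on the candler's axis, 200 mm above the bench. Not to be touched.
- dock: White power dock, fixed, 28 mm high, with a U-shaped notch for the candler's foot, open to its -x. Origin: on the bench at the middle of the stop (back face of the notch); +x points into the notch. Notch 74 mm wide (y -37 to 37 mm), 44 mm deep (the dock's front face at x = -44 mm), mouth corners rounded by 10 mm; the dock reaches back to x = 70 mm, along y from -75 to 160 mm.
- dock_home (a point): Where the centre of the underside of the candler's foot stands when it is fully home: on the bench, 34 mm in front of the stop in the middle of the notch; axes as the dock's, +x is the way in.
- lamp_button_top (a point): Centre of the top of the red lamp button, 32 mm in diameter, on top of the dock, 46 mm above the bench when up; 120 mm along the dock's +y from the notch axis. It is pressed straight down, in a black collar 48 mm in diameter and 12 mm high.
- lamp_button (a joint): Travel of the lamp button in m: 0 up, 0.006 fully down. A spring raises it again; fully down takes 5 N.
- water_bottle: Clear water bottle with blue cap, loose, 62 mm in diameter, 190 mm high; origin: centre of its underside. Leave alone.
- hygrometer: White digital thermometer-hygrometer standing up, loose, 75 mm wide along y, 62 mm high, 22 mm thick with a foot behind; origin: underside centre of its case. Leave alone.
- jug: Green measuring mug, loose, 84 mm in diameter, 100 mm high, handle to its +y; origin: underside centre. Leave alone.
- jar: White jar with orange lid, loose, 54 mm in diameter, 75 mm high; origin: underside centre. Leave alone.
- scale: Grey egg scale with a round steel platform, loose, 130 mm along x, 100 mm along y, 24 mm high; origin: underside centre. Leave alone.
- egg_tray: Yellow egg tray, loose, 105 mm along x, 152 mm along y, 30 mm high, 2 by 3 holes, with three eggs in it that stand up to 79 mm high; origin: underside centre. Leave alone.
- tray_egg0_mid (a point): Middle of a brown egg in the tray. Leave alone.
- tray_egg1_mid (a point): Middle of a pale egg in the tray. Leave alone.
- tray_egg2_mid (a point): Middle of a brown egg in the tray. Leave alone.
- pen: Marker pen with black cap lying on the bench, loose, 135 mm along its x, 12 mm thick; origin: underside centre. Leave alone.
Mind the look-alikes: they are no part of the job. What is shaped like the candler but purple is not meant. Leave any purple look-alike of the part that bears egg_mid alone.

How it is judged:
By the outcome, as a careful person would: the job done as asked, in the order asked, and still so for the second after the job is handed in, with the robot touching nothing.
It also fails if it takes over 67 s, if anything falls off the work surface, if the arm or the gripper's body presses on something with over 40 N, if the wrist force passes 120 N, or if a joint passes its speed limit or range.

## Robot

A 6-joint arm with a two-finger parallel gripper is mounted at the origin on the work surface. World frame = base frame: x ahead of the robot, y to its left, z up, the work surface at z = 0. Lengths are in mm, angles in rad, forces in N, time in s.
With the tool pointing down it reaches from about 350 to 775 mm from the base axis. Payload 7.3 kg.
Tool frame: the origin (TCP) lies at the very end of the fingers, on their centre line; the grasp point (between the pads) lies 19 mm behind it; x points along the fingers, y is the direction in which the jaws open and shut, and the axes are right-handed (so a half turn about x gives the same grasp; the last joint's range is limited). The gripper opens to 92 mm and grips with 3 to 60 N. Pads are 19 mm wide; open, the fingers measure 130 mm over their backs; the gripper's body (75 mm by 190 mm) begins 47 mm behind the grasp point.
Start: joints at [1.045, 0.342, 1.524, -0, 1.275, -0.146], TCP at [194.623, 487.613, 226.741] pointing down, gripper open.
Joint ranges: [-2.53, 2.53], [-0.77, 2.02], [0.04, 2.7], [-1, 4.14], [0.28, 2.66], [-3.11, 3.11]. Speed limits (rad/s): [2.57, 2.57, 3.14, 3.14, 3.14, 3.14].

## Interface

Orientations are given as [roll, pitch, yaw] about the fixed x, y, z axes, in that order (R = Rz(yaw) Ry(pitch) Rx(roll)).
In Python, from plant import bot gives the robot as it stands.
- The arm moves only by the tool step_arm, never from a script. Its argument "targets" is a list that holds one entry, the list of rows, each a list of 4 numbers: the shift along the tool's x, y, z in m, then the turn about the tool's x in degrees. A call has exactly 5 rows; each row is the pose to reach, as a shift and turn from the pose measured when the call began, along the tool's axes at that moment; what a row does not reach only later rows make up. A row lasts 1/12 s, in which the tool goes at most 41.7 mm and 7.16 degrees, less where a joint would pass 70% of its speed; a pose out of reach is approached as far as the arm can. A call with a gripper value outside its range is refused whole. "jaw" is the closure, from 0 (fully open) to 1 (shut), set as the call begins (left out, the last holds). The fingers move at their own pace and stop on an object; the grip force is fixed at half the most. Time passes only in rows, so rows that repeat a pose let the fingers close, or fill a call up. It gives the time, the measured TCP pose, the force and the opening at its end, in the units of the state.
- bot.get_obs(): the state, without advancing time (a new reading comes with each control period).
- bot.capture(name): name is "scene" or "top" or "wrist"; returns a dict with "color" (420x560x3 uint8, red, green, blue), "depth" (420x560 float32, mm along the optical axis (not along the pixel's ray), 0 where there is no reading), "fov_y" (degrees; the focal length in pixels is half the picture's height over the tangent of half this angle, whatever the lens; pixels are square), "cx", "cy" (the principal point, pixels), "rvec" (rotation vector, rad) and "tvec" (3), from world to camera coordinates, as OpenCV has them. Camera axes: x right, y down, z forward; pixel columns grow to the right and rows downward; lengths in mm; the calibration is good to about 2 mm. A picture is of the moment at which its call begins.
- bot.close_job(): hands the job in, once; it reports no verdict.
The state is a dict: "time": time; "joint_positions": joint angles; "dq": joint speeds; "tau": joint torques, N m; "tool_pos": TCP position; "tcp_rot": TCP orientation; "contact_force": force on the tool from outside, world axes, zero at the start; "moment": the same for the moment, N m; "grip_width": finger opening in mm.
Only numpy, scipy, OpenCV 4.12 (cv2) and the standard library are available. Lean on these libraries where they do the work, as an engineer would, in place of code of your own. Each camera call takes 0.05 s, during which the arm holds its last target. There are 200 camera calls.

## Working session

There is one attempt and no reset: what is moved stays moved. The work goes in short steps, Python scripts to look and compute and a tool call to move; the robot and the scene stay as the last step left them, time stands still between calls to the robot, and variables do not carry over. Pictures are saved under pics/ and viewed, about 8 in all and at most 12, crops included, and the job is handed in when it is done.

Besides the shell and the picture viewer there is one more tool, called after ">>>" as a command line: name --argument value ..., lists and objects as JSON in quotes. step_arm: Moves the arm, as the interface text tells. Its arguments: {"type":"object","properties":{"targets":{"type":"array","items":{"type":"array","items":{"type":"array","items":{"type":"number"}}}},"jaw":{"type":"number"}},"required":["targets"]}

```bash
mkdir -p pics; ls
cat > h.py <<'E'
import numpy as np, cv2
from plant import bot
def cam(n):
    c=bot.capture(n); h=c["color"].shape[0]
    f=h/2/np.tan(np.radians(c["fov_y"])/2)
    c["K"]=np.array([[f,0,c["cx"]],[0,f,c["cy"]],[0,0,1]]); c["R"]=cv2.Rodrigues(np.array(c["rvec"],float))[0]; c["t"]=np.array(c["tvec"],float).ravel()
    return c
def ray(c,u,v,z):
    d=c["R"].T@np.linalg.inv(c["K"])@[u,v,1]; o=-c["R"].T@c["t"]
    return o+d*(z-o[2])/d[2]
def proj(c,p):
    q=c["K"]@(c["R"]@np.array(p,float)+c["t"]); return q[:2]/q[2]
def cloud(c):
    h,w=c["depth"].shape; u,v=np.meshgrid(np.arange(w),np.arange(h))
    p=np.stack([u,v,np.ones_like(u)],-1)@np.linalg.inv(c["K"]).T*c["depth"][...,None]
    return (p-c["t"])@c["R"]
def save(n,img,s=1): cv2.imwrite("pics/"+n,cv2.resize(img[...,::-1],None,fx=s,fy=s,interpolation=cv2.INTER_CUBIC))
E
python3 - <<'E'
from h import *
print(bot.get_obs())
for n in("scene","top"):
    c=cam(n); save(n+"0.png",c["color"],1.4); print(n,c["fov_y"],c["cx"],c["cy"],-c["R"].T@c["t"],c["R"].round(3).tolist())
E
```

```text
pics
{'time': 0.0, 'joint_positions': array([ 1.04500440e+00,  3.42716101e-01,  1.52505932e+00, -3.60751883e-05,
        1.27538914e+00, -1.45986137e-01]), 'dq': array([-0.00034087, -0.00234134,  0.0005596 , -0.00119515, -0.00147037,
       -0.00114306]), 'tau': array([ 1.00502239e-03, -4.31234658e+01, -2.44226503e+01,  7.18686660e-02,
        5.58083807e-02, -1.23327836e-04]), 'tool_pos': array([194.40531303, 487.22114812, 226.03363926]), 'tcp_rot': array([-1.69484064,  1.56922404, -2.0746359 ]), 'contact_force': array([-0.2205395 , -0.32256735,  0.74333558]), 'moment': array([-0.02544504, -0.00410294, -0.01508969]), 'grip_width': 92.03990171239522}
scene 54.38769892805132 277.67737400717994 213.98131537913198 [1024.5216834  -248.07181697  964.40922205] [[0.542, 0.841, -0.006], [0.682, -0.443, -0.582], [-0.492, 0.311, -0.813]]
top 54.34639079622278 273.87819673758946 209.23289002182128 [ 452.29181968   40.42386281 1155.36734696] [[-0.018, -1.0, -0.024], [-0.997, 0.02, -0.076], [0.076, 0.022, -0.997]]
```

View pics/scene0.png

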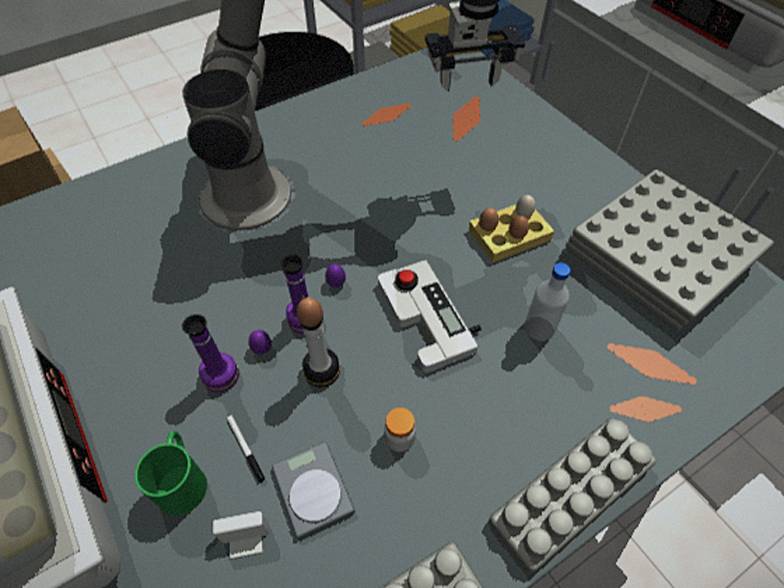

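View pics/top0.png

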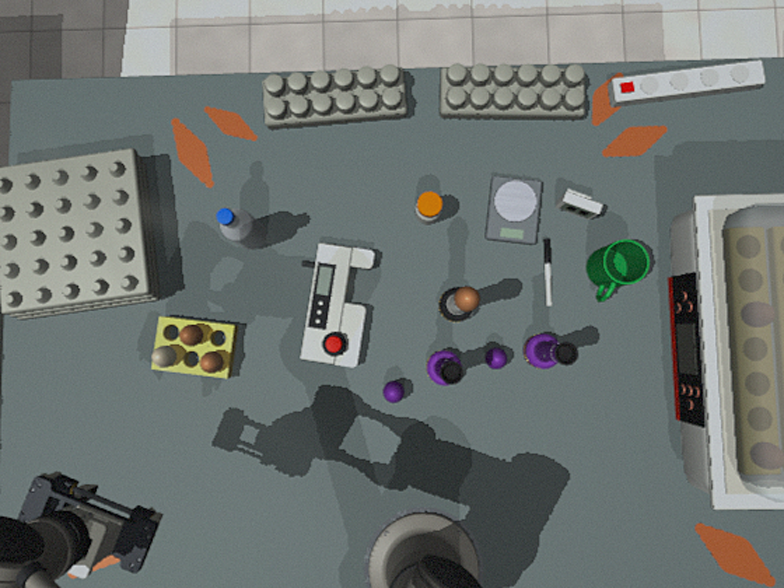

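Top view (784-wide picture): the upright lamps are at (460,300), (445,367) and (548,350). Only the one at (460,300), scene (321,365), has a white column, black foot and brown egg. The other two are purple look-alikes. The dock is at (335,305), its notch opens to the right (world −y), and the red button is at (333,345). I'll confirm in a crop and measure.

```bash
cat > meas.py <<'E'
from h import *
from scipy.optimize import least_squares
def candler(guess,cams=("top","scene")):
    for n in cams:
        c=cam(n); P=cloud(c); ok=c["depth"]>0
        m=ok&(np.hypot(P[...,0]-guess[0],P[...,1]-guess[1])<60)&(P[...,2]>5)&(P[...,2]<30)
        q=P[m]
        s=least_squares(lambda x:np.hypot(q[:,0]-x[0],q[:,1]-x[1])-34,guess,loss="soft_l1",f_scale=1) if len(q)>20 else None
        m2=ok&(np.hypot(P[...,0]-guess[0],P[...,1]-guess[1])<60)&(P[...,2]>60)&(P[...,2]<150)
        q2=P[m2]
        s2=least_squares(lambda x:np.hypot(q2[:,0]-x[0],q2[:,1]-x[1])-16.5,guess,loss="soft_l1",f_scale=1) if len(q2)>20 else None
        m3=ok&(np.hypot(P[...,0]-guess[0],P[...,1]-guess[1])<60)&(P[...,2]>190)&(P[...,2]<235)&(c["color"][...,0]>c["color"][...,2].astype(int)+25)
        q3=P[m3]
        s3=least_squares(lambda x:np.linalg.norm(q3-x,axis=1)-22,[*guess,200],loss="soft_l1",f_scale=1) if len(q3)>20 else None
        print(n,"foot",m.sum(),s and s.x.round(1),"col",m2.sum(),s2 and s2.x.round(1),"egg",m3.sum(),s3 and s3.x.round(1))
E
python3 - <<'E'
from meas import *
c=cam("top"); s=cam("scene")
g=ray(c,457/1.4,302/1.4,15); g2=ray(s,321/1.4,372/1.4,10); print("guess",g,g2)
candler(g[:2])
for n,c in(("top",c),("scene",s)):
    P=cloud(c); C=c["color"].astype(int); z=P[...,2]
    dg=ray(c,*( (340/1.4,300/1.4) if n=="top" else (430/1.4,315/1.4)),28)
    m=((abs(z-28)<5)&(np.hypot(P[...,0]-dg[0],P[...,1]-dg[1])<190)&(C.min(-1)>0)&(C.max(-1)-C.min(-1)<60)).astype(np.uint8)
    k,l,st,ce=cv2.connectedComponentsWithStats(m); i=l[int((300 if n=="top" else 325)/1.4),int((355 if n=="top" else 440)/1.4)]
    print("lab",i,st[i])
    mm=(l==i).astype(np.uint8)
    cnt=max(cv2.findContours(mm,0,2)[0],key=cv2.contourArea)
    W=np.array([ray(c,u,v,28)[:2] for u,v in cnt[:,0]],np.float32); r=cv2.minAreaRect(W); print(n,r,cv2.boxPoints(r).round(1).tolist())
    red=((C[...,0]>140)&(C[...,1]<70)&(C[...,2]<70)&(np.hypot(P[...,0]-dg[0],P[...,1]-dg[1])<190)).astype(np.uint8)
    mo=cv2.moments(red,True); print("button",red.sum(),ray(c,mo["m10"]/mo["m00"],mo["m01"]/mo["m00"],45))
    np.save(n+"_dock.npy",W)
    pts=W
x=s["color"][170:300,190:350]; save("crop.png",x,4)
E
```

```text
guess [518.17750449 -80.2643345   15.        ] [518.82101815 -80.5132829   10.        ]
top foot 41 [513.4 -76.6] col 40 [513.2 -76.2] egg 246 [513.8 -77.3 204.9]
scene foot 138 [511.  -76.6] col 261 [510.8 -76.5] egg 296 [509.6 -76.1 206. ]
lab 0 [     0      0    560    420 232489]
top ((551.260009765625, 71.080078125), (1607.658447265625, 1181.1805419921875), 88.11746215820312) [[-65.4000015258789, -712.9000244140625], [1115.0999755859375, -751.7000122070312], [1167.9000244140625, 855.0999755859375], [-12.600000381469727, 893.9000244140625]]
button 96 [440.17241911 164.76405642  45.        ]
lab 1 [ 270  185   71   77 2224]
scene ((516.282958984375, 156.63919067382812), (115.06512451171875, 239.0364227294922), 80.20911407470703) [[388.70001220703125, 120.30000305175781], [624.2999877929688, 79.5999984741211], [643.7999877929688, 193.0], [408.29998779296875, 233.6999969482422]]
button 66 [436.66906985 166.54194753  45.        ]
```

View pics/crop.png

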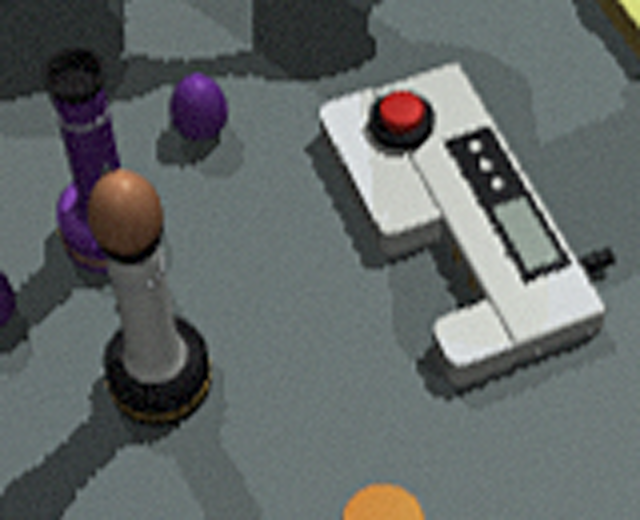

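Confirmed: the candler has the white column, black foot with brass band, and brown egg. The moves only allow a vertical tool, so the room between gripper body and column matters. I'll measure the gripper's real profile in the tool frame and refine the dock from the top view.

Run:
```python
from meas import *
from scipy.spatial.transform import Rotation as Ro
o=bot.get_obs(); R=Ro.from_euler("xyz",o["tcp_rot"]).as_matrix(); print("tool axes cols\n",R.round(3))
for n in("top","scene"):
    c=cam(n);P=cloud(c);ok=c["depth"]>0
    L=(P-o["tool_pos"])@R
    for a in range(-170,20,20):
        m=ok&(L[...,0]>a)&(L[...,0]<=a+20)&(abs(L[...,1])<150)&(abs(L[...,2])<120)&(P[...,2]>150)
        if m.sum()>5:
            q=L[m]; print(n,a,m.sum(),"y",np.percentile(q[:,1],[2,98]).round(),"z",np.percentile(q[:,2],[2,98]).round())
    if n=="top":
        C=c["color"].astype(int); z=P[...,2]
        print("origin axis yaw guess; dock")
        m=((abs(z-28)<6)&(abs(P[...,0]-516)<150)&(abs(P[...,1]-156)<100)).astype(np.uint8)
        m=cv2.morphologyEx(m,cv2.MORPH_OPEN,np.ones((3,3)))
        k,l,st,ce=cv2.connectedComponentsWithStats(m); i=1+st[1:,4].argmax(); print(st[i])
        cnt=max(cv2.findContours((l==i).astype(np.uint8),0,2)[0],key=cv2.contourArea)
        W=np.array([ray(c,u,v,28)[:2] for u,v in cnt[:,0]],np.float32); np.save("top_dock.npy",W); r=cv2.minAreaRect(W); print(r)
# dock pose by fitting notch edges in dock frame
for n in("top","scene"):
    W=np.load(n+"_dock.npy"); yaw=np.radians(80.2)
    X=np.array([np.cos(yaw),np.sin(yaw)]);Y=np.array([-X[1],X[0]])
    D=np.stack([(W-[556,136.6])@X,(W-[556,136.6])@Y],1)
    f=lambda m:D[m]
    for nm,m,ax in(("stop",(abs(D[:,0])<8)&(abs(D[:,1])<28),0),("wall-",(abs(D[:,1]+37)<8)&(D[:,0]<-5)&(D[:,0]>-32),1),("wall+",(abs(D[:,1]-37)<8)&(D[:,0]<-5)&(D[:,0]>-32),1),("back",(abs(D[:,0]-70)<8)&(abs(D[:,1]-40)<110),0),("front+",(abs(D[:,0]+44)<8)&(D[:,1]>50)&(D[:,1]<150),0)):
        q=D[m]
        if len(q)>3: print(n,nm,len(q),q[:,ax].mean().round(1),"slope deg",np.degrees(np.polyfit(q[:,1-ax],q[:,ax],1)[0]).round(1))
w=cam("wrist"); save("wrist0.png",w["color"]); P=cloud(w); print("wrist cam in tool",((-w["R"].T@w["t"])-o["tool_pos"])@R, "cam axis",(w["R"]@R).round(2).tolist())
```

```text
tool axes cols
 [[-0.     0.371  0.929]
 [-0.     0.929 -0.371]
 [-1.    -0.    -0.   ]]
top -170 649 y [-50.  10.] z [-34.  38.]
top -150 111 y [-50.  -8.] z [-20.  24.]
top -130 341 y [-88.  81.] z [-23.  33.]
top -110 1660 y [-94.  93.] z [-31.  38.]
top -90 585 y [-84.  81.] z [-8. 38.]
top -70 36 y [-87.  84.] z [-14.  37.]
top -50 21 y [45. 60.] z [-1. 13.]
top -30 47 y [-62.  63.] z [-7. 14.]
top -10 29 y [-53.  58.] z [ 0. 13.]
origin axis yaw guess; dock
[ 215  174   52   89 2749]
((517.4698486328125, 158.62530517578125), (113.75507354736328, 234.57232666015625), 80.49335479736328)
scene -170 244 y [-52.  13.] z [-32.  38.]
scene -150 188 y [-51.  15.] z [-17.  25.]
scene -130 387 y [-92.  86.] z [-31.  32.]
scene -110 683 y [-95.  90.] z [-30.  38.]
scene -90 340 y [-88.  82.] z [-25.  38.]
scene -70 41 y [-88.  79.] z [-19.  35.]
scene -50 105 y [-65.  62.] z [-11.  14.]
scene -30 84 y [-64.  61.] z [-12.  14.]
scene -10 22 y [-54.  55.] z [-6. 11.]
top stop 4 3.9 slope deg -1.2
top wall- 4 -40.3 slope deg -46.5
top back 28 70.0 slope deg 0.3
top front+ 12 -40.7 slope deg -0.2
scene stop 13 1.3 slope deg 0.9
scene wall- 7 -36.1 slope deg -0.1
scene wall+ 6 36.7 slope deg -2.1
scene back 46 69.4 slope deg -0.1
scene front+ 21 -42.7 slope deg -0.4
wrist cam in tool [-158.2823782     0.87448806  -67.77455371] cam axis [[0.0, 1.0, 0.0], [-0.25, 0.0, 0.97], [0.97, -0.0, 0.25]]
```

View pics/wrist0.png

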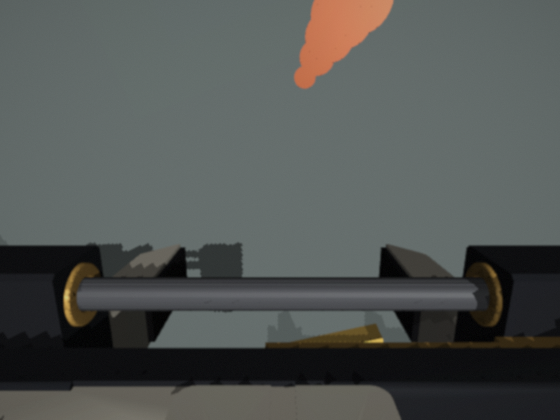

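The wrist view shows the open fingers, the rods and an empty bench. The body really is ±95 × ±38 mm. With a vertical tool it would meet the column before the fingers reach the foot, because its face overhangs the fingers by 28 mm while the foot overhangs the column by only 17.5 mm. So I need the tool leaning back. First I'll locate the obstacles.

Run:
```python
from meas import *
for n in("top","scene"):
    c=cam(n);P=cloud(c);C=c["color"].astype(int)
    pur=((C[...,2]>C[...,1]+30)&(C[...,0]>C[...,1]+15)&(P[...,0]>200)&(abs(P[...,1])<350)&(c["depth"]>0)&(P[...,0]<700)).astype(np.uint8)
    k,l,st,ce=cv2.connectedComponentsWithStats(cv2.dilate(pur,np.ones((3,3))))
    for i in range(1,k):
        q=P[(l==i)&(pur>0)]
        if len(q)>15: print(n,"purple",len(q),"min",np.percentile(q,3,axis=0).round(),"max",np.percentile(q,97,axis=0).round())
c=cam("scene");P=cloud(c);ok=c["depth"]>0
# height map cells of everything z>60 within zone
q=P[ok&(P[...,2]>55)]
H,xe,ye=np.histogram2d(q[:,0],q[:,1],bins=[np.arange(-100,1001,50),np.arange(-400,1201,50)])
Z=np.zeros_like(H)
for x,y,z in q:
    i=int((x+100)//50);j=int((y+400)//50)
    if 0<=i<Z.shape[0] and 0<=j<Z.shape[1]: Z[i,j]=max(Z[i,j],z)
print("cols y from -400"); 
for i in range(Z.shape[0]): print(int(xe[i]),*(f"{int(v)}" if v else "." for v in Z[i]))
```

```text
top purple 406 min [ 391. -263.   30.] max [ 448. -212.  154.]
top purple 268 min [362. -74.  30.] max [421. -19. 134.]
top purple 151 min [ 391. -165.   36.] max [ 424. -133.   56.]
top purple 164 min [330.  33.  31.] max [363.  68.  56.]
scene purple 165 min [337.  32.  20.] max [363.  65.  57.]
scene purple 275 min [369. -80.  19.] max [413. -38. 160.]
scene purple 665 min [ 403. -270.   21.] max [ 449. -214.  159.]
scene purple 175 min [ 400. -168.   22.] max [ 425. -138.   57.]
cols y from -400
-100 . . . . . . . 300 295 287 386 379 . . . . . . . . . . . . . . . . . . . .
-50 . . . . . . 300 311 311 299 . . . . . . . . . . . . . . . . . . . . . .
0 . . . . . . 301 311 312 301 . . . . . . . . . . . . . . . . . . . . . .
50 . . . . . . 285 303 302 . . . . . . . . . . . . . . . . . . . . . . .
100 . . . . . . . 241 236 . . . . . . . 387 393 . . . . . . . . . . . . . .
150 . . . . . . . . . . . . . . . 338 423 415 337 338 . . . . . . . . . . . .
200 . . . . . . . . . . . . . . . 305 426 430 412 338 . . . . . . . . . . . .
250 . . . . . . . . . . . . . . . . . . 336 340 . . . . . . .
[... 393 characters left out ...]
 .
550 105 105 . . . . . . . . . . . . . . . . 98 96 99 96 96 96 80 . . . . . . .
600 105 101 . . . . . . . . . . . . 189 . . . 95 96 97 97 97 96 80 . . . . . . .
650 66 67 . . . . . 79 . . . . . . 194 137 . . 82 99 97 96 96 96 81 . . . . . . .
700 61 66 66 . . . 80 81 . . . . . . . . . . 81 97 96 97 96 96 94 . . . . . . .
750 . . . . . . . . . . . . . . . . . . 81 97 97 96 97 97 96 . . . . . . .
800 . . . . . . . . . . . . . . . . . . 79 81 82 82 81 79 . . . . . . . .
850 . . . . 63 59 . . . 57 65 65 65 67 . . . . . . . . . . . . . . . . . .
900 . . . . 65 68 68 . 68 68 67 68 67 67 . . . . . . . . . . . . . . . . . .
950 . . . . . . 67 . 68 68 68 67 68 69 . . . . . . . . . . . . . . . . . .
```

Purple lamps stand at about (391,−47) and (427,−242). There is room to push with the tool leaning back about 25°, with the push direction along tool −z. The moves give no tilt command. I'll try reaching beyond the envelope along the dock's heading (azimuth 80°), in free air, to see whether the arm leans there.

>>> step_arm --targets '[[[0, 0.02, -0.015, 7], [0, 0.045, -0.035, 14], [0, 0.07, -0.055, 21], [0, 0.1, -0.08, 28], [0, 0.13, -0.1, 35]]]'

```text
time: 1.02
tool_pos: [148.8, 646.9, 227.0]
tcp_rot: [2.796, 1.57, 1.8]
contact_force: [-0.3, 0.9, 0.5]
grip_width: 92.0
```

>>> step_arm --targets '[[[0, 0.013, -0.015, 7], [0, 0.027, -0.03, 14], [0, 0.041, -0.045, 21], [0, 0.055, -0.06, 28], [0, 0.07, -0.075, 35]]]'

```text
time: 1.43
tool_pos: [166.6, 748.7, 226.9]
tcp_rot: [-2.268, 1.57, 2.402]
contact_force: [0.4, 0.3, -0.1]
grip_width: 91.6
```

```bash
cat > st.py <<'E'
from h import *
from scipy.spatial.transform import Rotation as Ro
o=bot.get_obs(); R=Ro.from_euler("xyz",o["tcp_rot"]).as_matrix()
print("t",o["time"],"p",o["tool_pos"].round(1),"j",np.round(o["joint_positions"],3),"F",np.round(o["contact_force"],1),"w",round(o["grip_width"],1))
print("R",R.round(3).tolist(),"tilt",np.degrees(np.arccos(-R[2,0])).round(1),"az",np.degrees(np.arctan2(R[1,0],R[0,0])).round(1),"y-az",np.degrees(np.arctan2(R[1,1],R[0,1])).round(1))
E
python3 st.py
```

```text
t 1.4333 p [166.6 748.7 226.9] j [1.252 0.852 0.627 0.    1.663 1.294] F [ 0.4  0.3 -0.1] w 91.6
R [[-0.0, 0.999, -0.042], [0.0, -0.042, -0.999], [-1.0, -0.0, -0.0]] tilt 0.0 az 137.6 y-az -2.4
```

>>> step_arm --targets '[[[0, -0.005, -0.04, 2], [0, -0.01, -0.08, 4], [0, -0.015, -0.12, 6], [0, -0.018, -0.16, 7.4], [0, -0.018, -0.2, 7.4]]]'

```text
time: 1.85
tool_pos: [145.8, 833.7, 196.9]
tcp_rot: [-3.064, 1.55, 1.476]
contact_force: [-0.1, -0.0, -1.3]
grip_width: 91.6
```

```bash
python3 st.py
```

```text
t 1.85 p [145.8 833.7 196.9] j [1.306 1.165 0.04  0.004 1.916 1.479] F [-0.1 -0.  -1.3] w 91.6
R [[0.002, 0.985, -0.171], [0.021, -0.171, -0.985], [-1.0, -0.002, -0.021]] tilt 1.2 az 84.6 y-az -9.9
```

Reaching out of range does lean the tool (1.2° here), and each call starts from the measured pose, so the lean builds up. I'll repeat it.

>>> step_arm --targets '[[[-0.02, 0, -0.3, 0], [-0.02, 0, -0.3, 0], [-0.02, 0, -0.3, 0], [-0.02, 0, -0.3, 0], [-0.02, 0, -0.3, 0]]]'

```text
time: 2.27
tool_pos: [150.0, 853.9, 168.5]
tcp_rot: [-3.117, 1.515, 1.423]
contact_force: [0.4, -0.1, -0.1]
grip_width: 92.1
```

```bash
python3 st.py
```

```text
t 2.2667 p [150.  853.9 168.5] j [1.306 1.201 0.037 0.007 1.849 1.48 ] F [ 0.4 -0.1 -0.1] w 92.1
R [[0.008, 0.985, -0.171], [0.055, -0.171, -0.984], [-0.998, -0.001, -0.055]] tilt 3.2 az 81.5 y-az -9.9
```

>>> step_arm --targets '[[[-0.08, 0, -0.5, 0], [-0.08, 0, -0.5, 0], [-0.08, 0, -0.5, 0], [-0.08, 0, -0.5, 0], [-0.08, 0, -0.5, 0]]]'

```text
time: 2.68
tool_pos: [152.1, 868.1, 157.7]
tcp_rot: [-3.128, 1.481, 1.412]
contact_force: [-0.4, 0.1, 0.0]
grip_width: 91.7
```

```bash
python3 st.py; python3 -c "
from plant import bot
print(bot.get_obs()['joint_positions'][2])"
```

```text
t 2.6833 p [152.1 868.1 157.7] j [1.307 1.214 0.037 0.01  1.801 1.482] F [-0.4  0.1  0. ] w 91.7
R [[0.014, 0.985, -0.171], [0.088, -0.171, -0.981], [-0.996, -0.001, -0.089]] tilt 5.1 az 80.9 y-az -9.9
0.037063425365004704
```

>>> step_arm --targets '[[[-0.12, 0, -0.6, 0], [-0.12, 0, -0.6, 0], [-0.12, 0, -0.6, 0], [-0.12, 0, -0.6, 0], [-0.12, 0, -0.6, 0]]]'

```text
time: 3.1
tool_pos: [153.6, 878.5, 160.1]
tcp_rot: [-3.132, 1.447, 1.408]
contact_force: [0.7, 0.6, 0.9]
grip_width: 91.8
```

>>> step_arm --targets '[[[-0.15, 0, -0.6, 0], [-0.15, 0, -0.6, 0], [-0.15, 0, -0.6, 0], [-0.15, 0, -0.6, 0], [-0.15, 0, -0.6, 0]]]'

```text
time: 3.52
tool_pos: [154.6, 885.2, 175.7]
tcp_rot: [-3.134, 1.412, 1.406]
contact_force: [-0.2, 0.3, 1.0]
grip_width: 92.0
```

>>> step_arm --targets '[[[-0.2, 0, -0.6, 0], [-0.2, 0, -0.6, 0], [-0.2, 0, -0.6, 0], [-0.2, 0, -0.6, 0], [-0.2, 0, -0.6, 0]]]'

```text
time: 3.93
tool_pos: [154.8, 886.7, 206.4]
tcp_rot: [-3.136, 1.376, 1.404]
contact_force: [0.3, -0.0, -0.3]
grip_width: 92.1
```

```bash
python3 st.py
```

```text
t 3.9333 p [154.8 886.7 206.4] j [1.306 1.162 0.037 0.019 1.749 1.484] F [ 0.3 -0.  -0.3] w 92.1
R [[0.032, 0.985, -0.168], [0.191, -0.171, -0.967], [-0.981, -0.001, -0.193]] tilt 11.2 az 80.4 y-az -9.9
```

>>> step_arm --targets '[[[-0.2, 0, -0.6, 0], [-0.2, 0, -0.6, 0], [-0.2, 0, -0.6, 0], [-0.2, 0, -0.6, 0], [-0.2, 0, -0.6, 0]]]'

```text
time: 4.35
tool_pos: [154.8, 887.2, 236.7]
tcp_rot: [-3.137, 1.341, 1.403]
contact_force: [-0.1, -0.4, -0.0]
grip_width: 91.3
```

>>> step_arm --targets '[[[-0.2, 0, -0.6, 0], [-0.2, 0, -0.6, 0], [-0.2, 0, -0.6, 0], [-0.2, 0, -0.6, 0], [-0.2, 0, -0.6, 0]]]'

```text
time: 4.77
tool_pos: [154.6, 886.5, 267.5]
tcp_rot: [-3.138, 1.306, 1.402]
contact_force: [-0.2, -0.7, 0.3]
grip_width: 91.7
```

>>> step_arm --targets '[[[-0.2, 0, -0.6, 0], [-0.2, 0, -0.6, 0], [-0.2, 0, -0.6, 0], [-0.2, 0, -0.6, 0], [-0.2, 0, -0.6, 0]]]'

```text
time: 5.18
tool_pos: [154.3, 884.7, 298.3]
tcp_rot: [-3.139, 1.271, 1.401]
contact_force: [0.3, 0.2, 0.3]
grip_width: 91.8
```

>>> step_arm --targets '[[[-0.2, 0, -0.6, 0], [-0.2, 0, -0.6, 0], [-0.2, 0, -0.6, 0], [-0.2, 0, -0.6, 0], [-0.2, 0, -0.6, 0]]]'

```text
time: 5.6
tool_pos: [153.7, 881.9, 329.1]
tcp_rot: [-3.139, 1.236, 1.401]
contact_force: [-0.7, -0.8, -0.2]
grip_width: 91.4
```

```bash
python3 st.py
```

```text
t 5.6 p [153.7 881.9 329.1] j [1.301 1.026 0.037 0.033 1.746 1.485] F [-0.7 -0.8 -0.2] w 91.4
R [[0.056, 0.985, -0.162], [0.324, -0.171, -0.931], [-0.945, -0.001, -0.328]] tilt 19.2 az 80.3 y-az -9.9
```

>>> step_arm --targets '[[[-0.12, 0, -0.6, 0], [-0.12, 0, -0.6, 0], [-0.12, 0, -0.6, 0], [-0.12, 0, -0.6, 0], [-0.12, 0, -0.6, 0]]]'

```text
time: 6.02
tool_pos: [154.7, 887.7, 341.2]
tcp_rot: [-3.139, 1.202, 1.401]
contact_force: [0.5, -1.3, 0.0]
grip_width: 91.6
```

>>> step_arm --targets '[[[-0.12, 0, -0.6, 0], [-0.12, 0, -0.6, 0], [-0.12, 0, -0.6, 0], [-0.12, 0, -0.6, 0], [-0.12, 0, -0.6, 0]]]'

```text
time: 6.43
tool_pos: [155.3, 891.2, 357.9]
tcp_rot: [-3.14, 1.167, 1.4]
contact_force: [-0.8, -0.1, -0.3]
grip_width: 91.5
```

>>> step_arm --targets '[[[-0.12, 0, -0.6, 0], [-0.12, 0, -0.6, 0], [-0.12, 0, -0.6, 0], [-0.12, 0, -0.6, 0], [-0.12, 0, -0.6, 0]]]'

```text
time: 6.85
tool_pos: [155.6, 893.1, 377.3]
tcp_rot: [-3.14, 1.132, 1.4]
contact_force: [-0.6, -0.1, -0.5]
grip_width: 92.0
```

```bash
cat > mv.py <<'E'
# world target -> tool shift (mm) from present pose
import sys
from st import *
def sh(w): return (R.T@(np.array(w,float)-o["tool_pos"])).round(1)
for a in sys.argv[1:]: print(a,sh([float(x) for x in a.split(",")]))
E
python3 mv.py 155,600,329 300,400,329 480,-100,329
```

```text
t 6.85 p [155.6 893.1 377.3] j [1.299 0.98  0.037 0.043 1.688 1.486] F [-0.6 -0.1 -0.5] w 92.0
R [[0.072, 0.985, -0.155], [0.419, -0.171, -0.892], [-0.905, -0.001, -0.425]] tilt 25.2 az 80.2 y-az -9.9
155,600,329 [-79.1  49.7 282. ]
300,400,329 [-152.5  226.8  437.8]
480,-100,329 [-349.   489.8  855.7]
```

Tool now leans 25.2°, azimuth 80.2°, jaw axis at −9.9°, all as wanted. I'll check the clearances: shift the measured gripper cloud to the planned start pose and compare it with the purple lamps and the candler.

```bash
cat > clr.py <<'E'
from st import *
G=[]
for n in("scene","top"):
    c=cam(n);P=cloud(c);L=(P-o["tool_pos"])@R
    m=(c["depth"]>0)&(L[...,0]>-330)&(L[...,0]<5)&(abs(L[...,1])<130)&(abs(L[...,2])<110)&(P[...,2]>100)
    q=L[m]; G.append(q)
    for a in range(-330,0,30):
        s=q[(q[:,0]>a)&(q[:,0]<=a+30)]
        if len(s)>8: print(n,a,len(s),"y",np.percentile(s[:,1],[1,99]).round(),"z",np.percentile(s[:,2],[1,99]).round())
G=np.vstack(G)
yy,zz,xx=np.meshgrid([-95,-60,-30,0,30,60,95],[-37.5,-20,0,20,37.5],np.arange(-135,-65,5)); B=np.stack([xx,yy,zz],-1).reshape(-1,3)
X=np.array([.17,.986]);Yd=np.array([-.986,.17]); cd=np.array([512,-76.5])
for back,z in((50,14),(50,20),(62,20)):
    t=np.array([*(cd-back*X),z])
    for nm,S in(("cloud",G),("box",B)):
        W=S@R.T+t
        for on,(px,py),top in(("purple2",(427,-242),186),("purple1",(391,-47),186),("candler",cd,230),("jug",(0,0),0)):
            if top==0: continue
            s=W[(W[:,2]<top)&(W[:,2]>45)]
            d=np.hypot(s[:,0]-px,s[:,1]-py); i=d.argmin(); print(back,z,nm,on,d[i].round(1),"at z",s[i,2].round())
E
python3 clr.py
```

```text
t 6.85 p [155.6 893.1 377.3] j [1.299 0.98  0.037 0.043 1.688 1.486] F [-0.6 -0.1 -0.5] w 92.0
R [[0.072, 0.985, -0.155], [0.419, -0.171, -0.892], [-0.905, -0.001, -0.425]] tilt 25.2 az 80.2 y-az -9.9Traceback (most recent call last):
  File "clr.py", line 20, in <module>
    d=np.hypot(s[:,0]-px,s[:,1]-py); i=d.argmin(); print(back,z,nm,on,d[i].round(1),"at z",s[i,2].round())
                                       ~~~~~~~~^^
ValueError: attempt to get argmin of an empty sequence
```

>>> step_arm --targets '[[[-0.012, 0.018, 0.035, 0], [-0.024, 0.036, 0.07, 0], [-0.036, 0.054, 0.105, 0], [-0.048, 0.072, 0.14, 0], [-0.06, 0.09, 0.175, 0]]]'

```text
time: 7.37
tool_pos: [196.6, 752.6, 363.0]
tcp_rot: [-3.14, 1.131, 1.401]
contact_force: [1.6, 0.5, 0.6]
grip_width: 91.9
```

>>> step_arm --targets '[[[-0.012, 0.018, 0.035, 0], [-0.024, 0.036, 0.07, 0], [-0.036, 0.054, 0.105, 0], [-0.048, 0.072, 0.14, 0], [-0.06, 0.09, 0.175, 0]]]'

```text
time: 7.78
tool_pos: [253.8, 553.9, 342.6]
tcp_rot: [-3.141, 1.131, 1.4]
contact_force: [0.9, 0.4, -0.3]
grip_width: 91.9
```

>>> step_arm --targets '[[[-0.012, 0.018, 0.035, 0], [-0.024, 0.036, 0.07, 0], [-0.036, 0.054, 0.105, 0], [-0.048, 0.072, 0.14, 0], [-0.06, 0.09, 0.175, 0]]]'

```text
time: 8.2
tool_pos: [310.9, 355.6, 322.5]
tcp_rot: [3.14, 1.13, 1.399]
contact_force: [0.7, -0.0, -0.5]
grip_width: 91.8
```

```bash
python3 clr.py; python3 mv.py 480,-120,330
```

```text
t 8.2 p [310.9 355.6 322.5] j [ 0.445 -0.016  1.781  0.392  1.141  0.493] F [ 0.7 -0.  -0.5] w 91.8
R [[0.073, 0.985, -0.153], [0.42, -0.17, -0.891], [-0.905, 0.001, -0.426]] tilt 25.2 az 80.2 y-az -9.8
scene -270 38 y [ 4. 35.] z [14. 37.]
scene -240 358 y [-2. 40.] z [-20.  39.]
scene -210 286 y [ 1. 40.] z [-30.  39.]
scene -180 315 y [-41.  38.] z [-36.  37.]
scene -150 245 y [-8. 19.] z [-25.  24.]
scene -120 916 y [-87.  95.] z [-35.  37.]
scene -90 333 y [-83.  88.] z [-35.  37.]
scene -60 61 y [-49.  66.] z [-11.  11.]
scene -30 71 y [-57.  65.] z [-10.  11.]
top -330 586 y [-6. 70.] z [-68.  50.]
top -300 230 y [21. 45.] z [-32.  12.]
top -270 219 y [ 7. 42.] z [-47.  18.]
top -240 297 y [14. 44.] z [-35.  29.]
top -210 117 y [ 8. 44.] z [-35.  29.]
top -180 124 y [-4. 42.] z [-33.  26.]
top -120 1182 y [22. 99.] z [-31.  41.]
top -90 260 y [-44.  87.] z [-31.  38.]
50 14 cloud purple2 25.5 at z 150.0
50 14 cloud purple1 96.4 at z 97.0
50 14 cloud candler 60.4 at z 96.0
50 14 box purple2 36.3 at z 120.0
50 14 box purple1 61.8 at z 93.0
50 14 box candler 45.9 at z 93.0
50 20 cloud purple2 25.5 at z 156.0
50 20 cloud purple1 96.4 at z 103.0
50 20 cloud candler 60.4 at z 102.0
50 20 box purple2 36.3 at z 126.0
50 20 box purple1 61.8 at z 99.0
50 20 box candler 45.9 at z 99.0
62 20 cloud purple2 14.8 at z 156.0
62 20 cloud purple1 104.6 at z 103.0
62 20 cloud candler 72.4 at z 102.0
62 20 box purple2 24.4 at z 126.0
62 20 box purple1 72.6 at z 99.0
62 20 box candler 58.0 at z 99.0
t 8.3 p [313.4 352.5 321.9] j [ 0.438 -0.016  1.782  0.39   1.141  0.495] F [ 0.   0.1 -0.2] w 91.7
R [[0.076, 0.984, -0.161], [0.417, -0.178, -0.891], [-0.906, 0.0, -0.424]] tilt 25.1 az 79.7 y-az -10.3
480,-120,330 [-191.9  248.2  390.7]
```

>>> step_arm --targets '[[[-0.012, 0.019, 0.026, 0], [-0.025, 0.038, 0.052, 0], [-0.038, 0.057, 0.078, 0], [-0.051, 0.076, 0.104, 0], [-0.064, 0.095, 0.131, 0]]]' --jaw 0.65

```text
time: 8.72
tool_pos: [381.1, 191.2, 324.8]
tcp_rot: [3.138, 1.132, 1.39]
contact_force: [1.4, -0.1, 0.2]
grip_width: 62.9
```

>>> step_arm --targets '[[[-0.012, 0.019, 0.026, 0], [-0.025, 0.038, 0.052, 0], [-0.038, 0.057, 0.078, 0], [-0.051, 0.076, 0.104, 0], [-0.064, 0.095, 0.131, 0]]]'

```text
time: 9.13
tool_pos: [449.4, 29.7, 327.5]
tcp_rot: [3.137, 1.132, 1.388]
contact_force: [0.0, -0.6, 0.9]
grip_width: 33.5
```

>>> step_arm --targets '[[[-0.012, 0.019, 0.026, 0], [-0.025, 0.038, 0.052, 0], [-0.038, 0.057, 0.078, 0], [-0.051, 0.076, 0.104, 0], [-0.064, 0.095, 0.131, 0]]]'

```text
time: 9.55
tool_pos: [517.9, -131.7, 330.0]
tcp_rot: [3.136, 1.132, 1.388]
contact_force: [0.2, 0.6, 0.3]
grip_width: 32.2
```

```bash
python3 - <<'E'
from meas import *
candler((427,-242)); candler((391,-47)); candler((512,-76))
from st import *
# arm points lowered to tip z=14, near purple2/purple1
for n in("scene","top"):
    c=cam(n);P=cloud(c); m=(c["depth"]>0)&(P[...,2]>265)
    q=P[m]; dz=o["tool_pos"][2]-14
    for nm,(px,py) in(("purple2",(427,-242)),("purple1",(391,-47)),("candler",(512,-76.5))):
        d=np.hypot(q[:,0]-px,q[:,1]-py); s=q[d<32]; z=s[:,2]-dz
        print(n,nm,"arm pts above within 32mm:",len(s),"lowest z after descent",z.min().round() if len(z) else None)
    save(n+"1.png",c["color"],1.4)
E
python3 mv.py 515,-128,330 515,-128,60
```

```text
top foot 37 [ 418.9 -241.5] col 4 None egg 0 None
scene foot 144 [ 416.3 -242.4] col 289 [ 416.1 -242.3] egg 0 None
top foot 39 [390.1 -48.5] col 30 [390.2 -48.8] egg 0 None
scene foot 60 [388.9 -47.9] col 207 [387.5 -48.9] egg 0 None
top foot 40 [513.4 -75.7] col 39 [513.3 -76.2] egg 241 [513.7 -77.3 205.2]
scene foot 140 [510.6 -76.7] col 262 [510.8 -76.5] egg 289 [509.6 -76.1 205.9]
t 9.85 p [ 516.9 -129.4  330.1] j [-0.627  0.361  1.295  0.396  1.677 -0.446] F [-0.4  0.6  1. ] w 32.4
R [[0.077, 0.984, -0.159], [0.418, -0.176, -0.891], [-0.905, 0.002, -0.425]] tilt 25.1 az 79.6 y-az -10.1
scene purple2 arm pts above within 32mm: 1 lowest z after descent 302.0
scene purple1 arm pts above within 32mm: 0 lowest z after descent None
scene candler arm pts above within 32mm: 0 lowest z after descent None
top purple2 arm pts above within 32mm: 1062 lowest z after descent 258.0
top purple1 arm pts above within 32mm: 0 lowest z after descent None
top candler arm pts above within 32mm: 0 lowest z after descent None
t 9.95 p [ 516.8 -129.3  330.5] j [-0.627  0.36   1.295  0.396  1.677 -0.446] F [ 0.4  0.9 -0.1] w 32.3
R [[0.077, 0.984, -0.158], [0.418, -0.176, -0.892], [-0.905, 0.003, -0.425]] tilt 25.1 az 79.6 y-az -10.1
515,-128,330 [ 0.8 -2.  -0.6]
515,-128,60 [245.3  -2.7 114. ]
```

View pics/scene1.png

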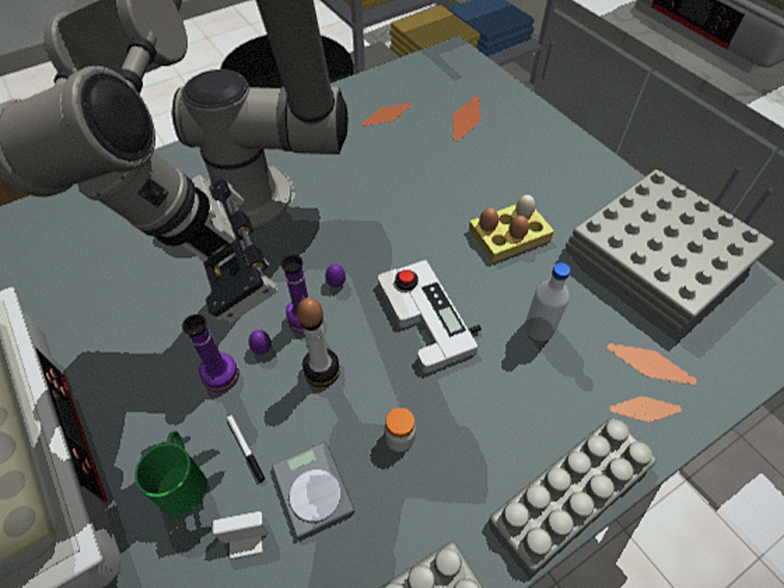

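Scene view: the tool hangs behind the candler (candler foot at (321,368)), leaning back and clear of both purple lamps. The better fit for purple 2 is (417,−242), which gives more room. I'll descend.

>>> step_arm --targets '[[[0.023, 0, 0.011, 0], [0.045, 0, 0.021, 0], [0.068, 0, 0.032, 0], [0.09, 0, 0.042, 0], [0.113, 0, 0.053, 0]]]'

```text
time: 10.37
tool_pos: [517.0, -128.2, 205.5]
tcp_rot: [3.132, 1.133, 1.387]
contact_force: [0.3, -0.1, 0.3]
grip_width: 31.8
```

>>> step_arm --targets '[[[0.023, 0, 0.011, 0], [0.045, 0, 0.021, 0], [0.068, 0, 0.032, 0], [0.09, 0, 0.042, 0], [0.113, 0, 0.053, 0]]]'

```text
time: 10.78
tool_pos: [517.7, -127.5, 80.5]
tcp_rot: [3.128, 1.134, 1.385]
contact_force: [-0.6, -0.4, -0.4]
grip_width: 31.8
```

```bash
python3 mv.py 515,-128,18
python3 - <<'E'
from h import *
c=cam("scene"); save("s2.png",c["color"][120:330,60:340],2.8)
E
```

```text
t 10.7833 p [ 517.7 -127.5   80.5] j [-0.623  0.596  1.649  0.437  1.131 -0.685] F [-0.6 -0.4 -0.4] w 31.8
R [[0.078, 0.985, -0.154], [0.416, -0.173, -0.893], [-0.906, 0.006, -0.423]] tilt 25.0 az 79.3 y-az -10.0
515,-128,18 [56.2 -2.9 27.3]
```

View pics/s2.png

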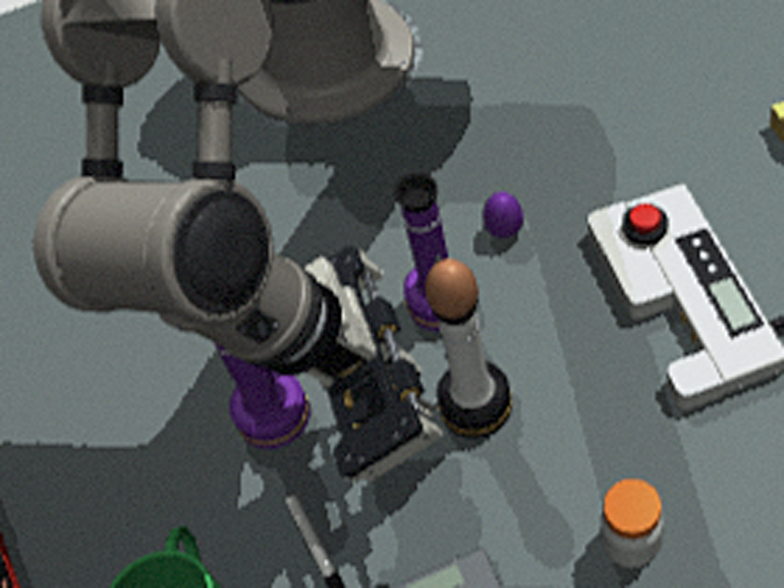

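>>> step_arm --targets '[[[0.014, 0, 0.007, 0], [0.028, -0.001, 0.014, 0], [0.042, -0.001, 0.02, 0], [0.056, -0.001, 0.027, 0], [0.056, -0.001, 0.027, 0]]]'

```text
time: 11.25
tool_pos: [513.2, -125.5, 12.8]
tcp_rot: [-3.132, 1.13, 1.407]
contact_force: [-0.3, -0.0, -0.3]
grip_width: 32.4
```

```bash
python3 - <<'E'
from meas import *
candler((512,-76)); candler((417,-242),("top","scene")); candler((390,-48))
E
python3 mv.py 505.5,-112,18
```

```text
top foot 61 [513.4 -83.7] col 122 [ 499.1 -110.4] egg 247 [513.6 -77.2 204.8]
scene foot 135 [510.7 -76.8] col 320 [510.4 -77.7] egg 294 [509.7 -75.9 206.1]
top foot 42 [ 418.4 -242.1] col 38 [ 419.4 -203.3] egg 0 None
scene foot 133 [ 416.1 -242.4] col 19 None egg 0 None
top foot 27 [390.3 -48.5] col 0 None egg 0 None
scene foot 58 [387.4 -49. ] col 210 [387.4 -48.8] egg 0 None
t 11.55 p [ 514.8 -127.    15.1] j [-0.625  0.696  1.691  0.469  1.008 -0.755] F [-0.2  0.3  0.7] w 32.3
R [[0.074, 0.985, -0.156], [0.418, -0.173, -0.892], [-0.905, 0.001, -0.424]] tilt 25.1 az 80.0 y-az -9.9
505.5,-112,18 [  3.  -11.8 -13.2]
```

>>> step_arm --targets '[[[0, -0.003, -0.001, 0], [0.001, -0.006, -0.002, 0], [0.001, -0.009, -0.004, 0], [0.002, -0.011, -0.007, 0], [0.002, -0.011, -0.007, 0]]]'

```text
time: 11.97
tool_pos: [504.6, -117.3, 16.4]
tcp_rot: [-3.141, 1.132, 1.398]
contact_force: [-1.1, -0.4, -0.8]
grip_width: 32.4
```

```bash
python3 mv.py 544.3,65.7,17
python3 - <<'E'
from meas import *
candler((512,-76),("scene",))
c=cam("top"); save("t2.png",c["color"][140:300,270:480],3.6)
E
```

```text
t 11.9667 p [ 504.6 -117.3   16.4] j [-0.621  0.678  1.73   0.476  0.99  -0.763] F [-1.1 -0.4 -0.8] w 32.4
R [[0.073, 0.985, -0.156], [0.419, -0.172, -0.892], [-0.905, -0.0, -0.425]] tilt 25.1 az 80.1 y-az -9.9
544.3,65.7,17 [  78.9    7.5 -169.6]
scene foot 140 [510.8 -76.5] col 395 [509.5 -84. ] egg 296 [509.7 -75.9 206. ]
```

View pics/t2.png

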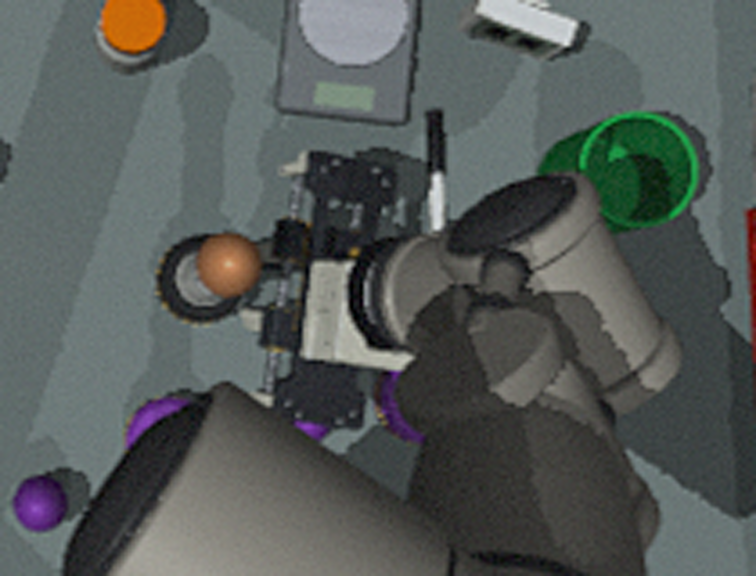

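Top crop: the open fingertips sit just behind the black foot (foot centre (200,278), tips at x≈250), the body is clear of the column and egg, and both purple lamps are untouched. Now a gentle push.

>>> step_arm --targets '[[[0.0015, 0, -0.003, 0], [0.003, 0, -0.007, 0], [0.005, 0, -0.011, 0], [0.007, 0.001, -0.015, 0], [0.008, 0.001, -0.018, 0]]]'

```text
time: 12.48
tool_pos: [509.7, -98.2, 16.6]
tcp_rot: [3.14, 1.133, 1.396]
contact_force: [-0.0, -1.5, -1.5]
grip_width: 32.1
```

```bash
python3 mv.py 544.3,65.7,17
python3 - <<'E'
from meas import *
candler((514,-66))
E
```

```text
t 12.4833 p [509.7 -98.2  16.6] j [-0.586  0.672  1.742  0.49   0.973 -0.742] F [-0.  -1.5 -1.5] w 32.1
R [[0.074, 0.985, -0.156], [0.418, -0.172, -0.892], [-0.906, 0.001, -0.424]] tilt 25.1 az 80.0 y-az -9.9
544.3,65.7,17 [  70.7    5.8 -151.8]
top foot 50 [516.9 -62.1] col 341 [ 506.8 -103.7] egg 249 [517.6 -62.2 204.9]
scene foot 126 [514.8 -60.8] col 523 [517.7 -90.6] egg 292 [513.6 -61.1 206.1]
```

>>> step_arm --targets '[[[0.002, 0, -0.004, 0], [0.004, 0, -0.008, 0], [0.006, 0.001, -0.013, 0], [0.008, 0.001, -0.017, 0], [0.0095, 0.001, -0.0205, 0]]]'

```text
time: 13.0
tool_pos: [514.6, -75.2, 16.8]
tcp_rot: [3.141, 1.132, 1.397]
contact_force: [0.1, -1.5, -0.8]
grip_width: 31.8
```

>>> step_arm --targets '[[[0.002, 0, -0.004, 0], [0.004, 0, -0.008, 0], [0.006, 0.001, -0.013, 0], [0.008, 0.001, -0.017, 0], [0.0095, 0.001, -0.0205, 0]]]'

```text
time: 13.42
tool_pos: [519.5, -52.5, 16.8]
tcp_rot: [3.141, 1.132, 1.398]
contact_force: [-0.6, -1.8, -0.6]
grip_width: 32.2
```

>>> step_arm --targets '[[[0.002, 0, -0.004, 0], [0.004, 0, -0.008, 0], [0.006, 0.001, -0.013, 0], [0.008, 0.001, -0.017, 0], [0.0095, 0.001, -0.0205, 0]]]'

```text
time: 13.83
tool_pos: [524.4, -29.7, 16.9]
tcp_rot: [-3.142, 1.132, 1.399]
contact_force: [0.5, -1.9, -1.3]
grip_width: 32.1
```

```bash
python3 mv.py 544.9,67.4,17
python3 - <<'E'
from meas import *
candler((528,5)); candler((390,-48)); candler((417,-242))
E
```

```text
t 13.8333 p [524.4 -29.7  16.9] j [-0.46   0.658  1.774  0.54   0.916 -0.666] F [ 0.5 -1.9 -1.3] w 32.1
R [[0.073, 0.985, -0.155], [0.419, -0.171, -0.892], [-0.905, -0.0, -0.425]] tilt 25.2 az 80.1 y-az -9.9
544.9,67.4,17 [ 42.1   3.6 -89.8]
top foot 43 [532.7   5.5] col 263 [520.5 -34.5] egg 239 [532.6   6.6 205. ]
scene foot 109 [529.2   7.4] col 450 [532.7 -21.3] egg 279 [528.2   7.8 206. ]
top foot 31 [389.8 -48.7] col 262 [426.9 -52.4] egg 0 None
scene foot 1 None col 183 [418.  -40.3] egg 0 None
top foot 0 None col 0 None egg 0 None
scene foot 148 [ 416.  -242.3] col 292 [ 416.  -242.3] egg 0 None
```

>>> step_arm --targets '[[[0.002, 0, -0.004, 0], [0.004, 0.001, -0.008, 0], [0.006, 0.001, -0.013, 0], [0.008, 0.002, -0.017, 0], [0.0095, 0.002, -0.0205, 0]]]'

```text
time: 14.55
tool_pos: [530.3, -7.7, 17.1]
tcp_rot: [-3.141, 1.132, 1.399]
contact_force: [0.1, -2.2, -0.9]
grip_width: 32.1
```

>>> step_arm --targets '[[[0.002, 0, -0.004, 0], [0.004, 0.001, -0.008, 0], [0.006, 0.001, -0.013, 0], [0.008, 0.002, -0.017, 0], [0.0095, 0.002, -0.0205, 0]]]'

```text
time: 14.97
tool_pos: [536.2, 14.9, 17.1]
tcp_rot: [-3.141, 1.131, 1.4]
contact_force: [-0.6, -2.0, -0.9]
grip_width: 32.3
```

```bash
python3 mv.py 544.6,67.6,17
python3 - <<'E'
from meas import *
candler((540,53))
c=cam("scene"); save("s3.png",c["color"][140:320,200:380],3.2)
E
```

```text
t 14.9667 p [536.2  14.9  17.1] j [-0.372  0.658  1.776  0.568  0.887 -0.604] F [-0.6 -2.  -0.9] w 32.3
R [[0.072, 0.985, -0.155], [0.419, -0.171, -0.892], [-0.905, -0.0, -0.425]] tilt 25.2 az 80.2 y-az -9.8
544.6,67.6,17 [ 22.8  -0.7 -48.3]
top foot 40 [543.7  51.4] col 202 [532.5  14.7] egg 227 [544.5  51.4 204.8]
scene foot 96 [541.4  52.2] col 401 [546.6  23.7] egg 267 [540.1  52.  206.4]
```

View pics/s3.png

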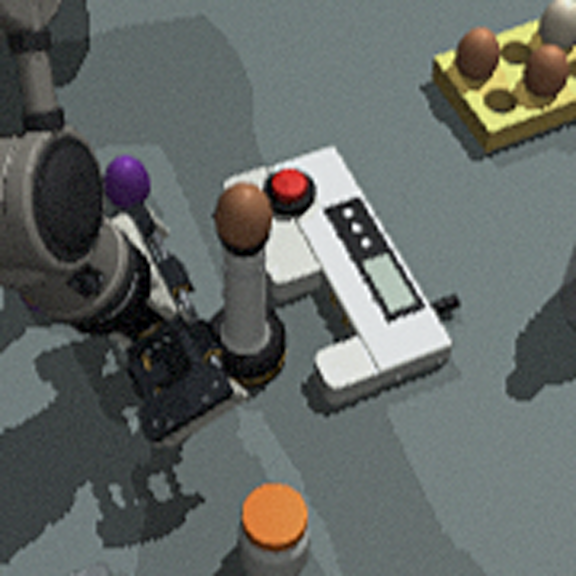

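Crop: the candler is upright at (252,350), in line with the notch mouth at (320,330). I'll go straight in.

>>> step_arm --targets '[[[0.002, 0, -0.004, 0], [0.004, 0, -0.008, 0], [0.006, 0, -0.012, 0], [0.008, 0, -0.016, 0], [0.0085, 0, -0.0185, 0]]]'

```text
time: 15.53
tool_pos: [539.6, 35.5, 17.4]
tcp_rot: [-3.141, 1.131, 1.4]
contact_force: [-0.2, -2.4, -1.0]
grip_width: 31.9
```

>>> step_arm --targets '[[[0.0015, 0, -0.003, 0], [0.003, 0, -0.006, 0], [0.0045, 0, -0.009, 0], [0.006, 0, -0.012, 0], [0.007, 0, -0.015, 0]]]'

```text
time: 15.95
tool_pos: [542.4, 52.2, 17.4]
tcp_rot: [-3.14, 1.131, 1.401]
contact_force: [0.3, -2.0, -1.3]
grip_width: 32.2
```

```bash
python3 mv.py 544.6,67.6,17
python3 - <<'E'
from meas import *
candler((549,90))
E
```

```text
t 15.95 p [542.4  52.2  17.4] j [-0.301  0.656  1.778  0.59   0.861 -0.555] F [ 0.3 -2.  -1.3] w 32.2
R [[0.072, 0.985, -0.154], [0.42, -0.17, -0.892], [-0.905, -0.0, -0.426]] tilt 25.2 az 80.2 y-az -9.8
544.6,67.6,17 [  7.   -0.5 -13.9]
top foot 242 [552.3 110.2] col 205 [541.7  53.2] egg 218 [550.2  88.2 205. ]
scene foot 251 [560.  108.1] col 385 [555.1  61.1] egg 264 [546.6  89.8 206.3]
```

>>> step_arm --targets '[[[0.001, 0, -0.002, 0], [0.002, 0, -0.004, 0], [0.003, 0, -0.006, 0], [0.004, 0, -0.008, 0], [0.0045, 0, -0.0095, 0]]]'

```text
time: 16.47
tool_pos: [544.1, 63.1, 17.4]
tcp_rot: [-3.14, 1.13, 1.402]
contact_force: [-0.5, -2.7, -1.0]
grip_width: 32.0
```

>>> step_arm --targets '[[[0.0003, 0, -0.0007, 0], [0.0006, 0, -0.0014, 0], [0.001, 0, -0.002, 0], [0.0013, 0, -0.0027, 0], [0.0016, 0, -0.0034, 0]]]'

```text
time: 16.88
tool_pos: [544.7, 66.9, 17.4]
tcp_rot: [-3.14, 1.13, 1.402]
contact_force: [-1.3, -2.3, -0.9]
grip_width: 32.2
```

```bash
python3 mv.py 544.6,67.6,17
python3 - <<'E'
from meas import *
candler((550,102))
E
```

```text
t 16.8833 p [544.7  66.9  17.4] j [-0.273  0.657  1.777  0.598  0.852 -0.535] F [-1.3 -2.3 -0.9] w 32.2
R [[0.072, 0.985, -0.154], [0.42, -0.17, -0.891], [-0.905, -0.001, -0.426]] tilt 25.2 az 80.3 y-az -9.8
544.6,67.6,17 [ 0.7 -0.3 -0.5]
top foot 353 [550.  118.3] col 246 [542.9  65.3] egg 214 [552.6 103.9 204.9]
scene foot 306 [558.  114.5] col 398 [556.7  74.6] egg 268 [548.9 103.8 206.1]
```

>>> step_arm --targets '[[[0.0002, 0, -0.0004, 0], [0.0004, 0, -0.0008, 0], [0.0006, 0, -0.0012, 0], [0.0008, 0, -0.0017, 0], [0.001, 0, -0.0021, 0]]]'

```text
time: 17.4
tool_pos: [545.2, 68.9, 17.3]
tcp_rot: [-3.14, 1.131, 1.401]
contact_force: [-1.5, -6.0, 1.0]
grip_width: 32.2
```

```bash
python3 st.py
```

```text
t 17.4 p [545.2  68.9  17.3] j [-0.269  0.657  1.776  0.599  0.85  -0.531] F [-1.5 -6.   1. ] w 32.2
R [[0.072, 0.985, -0.154], [0.42, -0.17, -0.892], [-0.905, -0.001, -0.426]] tilt 25.2 az 80.3 y-az -9.8
```

>>> step_arm --targets '[[[0.0002, 0, -0.0003, 0], [0.0003, 0, -0.0006, 0], [0.0004, 0, -0.0009, 0], [0.0005, 0, -0.0012, 0], [0.0005, 0, -0.0012, 0]]]'

```text
time: 17.82
tool_pos: [545.3, 69.1, 17.3]
tcp_rot: [3.141, 1.133, 1.4]
contact_force: [-3.0, -8.8, 1.2]
grip_width: 32.4
```

>>> step_arm --targets '[[[0.0002, 0, -0.0003, 0], [0.0003, 0, -0.0006, 0], [0.0004, 0, -0.0009, 0], [0.0005, 0, -0.0012, 0], [0.0005, 0, -0.0012, 0]]]'

```text
time: 18.23
tool_pos: [545.5, 69.1, 17.3]
tcp_rot: [3.14, 1.135, 1.399]
contact_force: [-4.2, -9.5, 2.2]
grip_width: 32.0
```

```bash
python3 st.py
python3 - <<'E'
from meas import *
candler((550,104))
E
```

```text
t 18.2333 p [545.5  69.1  17.3] j [-0.266  0.656  1.776  0.596  0.847 -0.528] F [-4.2 -9.5  2.2] w 32.0
R [[0.072, 0.986, -0.153], [0.416, -0.169, -0.893], [-0.906, 0.001, -0.422]] tilt 25.0 az 80.2 y-az -9.8
top foot 401 [551.  119.9] col 258 [543.   66.9] egg 213 [553.4 105.9 205.1]
scene foot 294 [557.7 115.7] col 407 [555.   76.6] egg 264 [549.1 105.5 206. ]
```

The tip has stopped (force rises to about 10 N with no travel) and the egg stands at about (551,105.5), against a computed home of (551,104). The candler is against the stop. I'll back off straight, then rise.

>>> step_arm --targets '[[[-0.001, 0, 0.002, 0], [-0.003, 0, 0.006, 0], [-0.006, 0, 0.013, 0], [-0.011, 0, 0.023, 0], [-0.016, 0, 0.034, 0]]]'

```text
time: 18.75
tool_pos: [538.9, 31.4, 17.5]
tcp_rot: [3.14, 1.134, 1.4]
contact_force: [-0.5, -0.1, -0.9]
grip_width: 32.4
```

```bash
python3 mv.py 538,29,140
python3 - <<'E'
from meas import *
candler((550,104))
E
```

```text
t 18.75 p [538.9  31.4  17.5] j [-0.339  0.655  1.778  0.575  0.874 -0.581] F [-0.5 -0.1 -0.9] w 32.4
R [[0.072, 0.986, -0.153], [0.417, -0.169, -0.893], [-0.906, 0.001, -0.423]] tilt 25.0 az 80.2 y-az -9.7
538,29,140 [-112.1   -0.4  -49.5]
top foot 385 [549.3 119.9] col 31 [552.5 105.4] egg 209 [552.8 105.2 205.1]
scene foot 361 [557.8 112.4] col 257 [549.9 105.1] egg 266 [549.2 105.5 206. ]
```

>>> step_arm --targets '[[[-0.022, 0, -0.01, 0], [-0.044, 0, -0.021, 0], [-0.066, 0, -0.031, 0], [-0.088, 0, -0.041, 0], [-0.11, 0, -0.051, 0]]]'

```text
time: 19.27
tool_pos: [538.8, 29.7, 139.8]
tcp_rot: [3.14, 1.135, 1.396]
contact_force: [0.1, 0.3, -0.8]
grip_width: 32.0
```

>>> step_arm --targets '[[[-0.022, 0, -0.01, 0], [-0.044, 0, -0.021, 0], [-0.066, 0, -0.031, 0], [-0.088, 0, -0.041, 0], [-0.11, 0, -0.051, 0]]]'

```text
time: 19.68
tool_pos: [538.3, 29.5, 262.3]
tcp_rot: [3.141, 1.135, 1.397]
contact_force: [0.6, -0.4, 0.3]
grip_width: 32.3
```

>>> step_arm --targets '[[[0.01, -0.029, -0.022, 0], [0.021, -0.058, -0.045, 0], [0.031, -0.088, -0.067, 0], [0.042, -0.118, -0.09, 0], [0.052, -0.147, -0.112, 0]]]'

```text
time: 20.1
tool_pos: [413.2, 177.6, 262.4]
tcp_rot: [-3.141, 1.134, 1.397]
contact_force: [0.4, 1.0, 0.1]
grip_width: 32.1
```

```bash
python3 mv.py 414.8,178.4,260 414.8,178.4,120
python3 - <<'E'
from h import *
for n,gu in(("top",(439,165)),("scene",(439,165))):
    c=cam(n);C=c["color"].astype(int);P=cloud(c)
    red=((C[...,0]>120)&(C[...,1]<75)&(C[...,2]<75)&(np.hypot(P[...,0]-439,P[...,1]-165)<45)).astype(np.uint8)
    if red.sum(): 
        mo=cv2.moments(red,True); print(n,red.sum(),ray(c,mo["m10"]/mo["m00"],mo["m01"]/mo["m00"],45).round(1), "cloud", np.median(P[red>0],axis=0).round(1))
E
```

```text
t 20.1 p [413.2 177.6 262.4] j [-0.081  0.09   1.838  0.467  1.209 -0.074] F [0.4 1.  0.1] w 32.1
R [[0.073, 0.985, -0.157], [0.417, -0.173, -0.892], [-0.906, -0.0, -0.423]] tilt 25.0 az 80.0 y-az -10.0
414.8,178.4,260 [ 2.6  1.5 -0. ]
414.8,178.4,120 [129.5   1.5  59.2]
scene 19 [430.  159.5  45. ] cloud [433.2 155.9  50.2]
```

>>> step_arm --targets '[[[0.027, 0, 0.012, 0], [0.053, 0.001, 0.024, 0], [0.08, 0.001, 0.036, 0], [0.106, 0.001, 0.048, 0], [0.132, 0.001, 0.06, 0]]]'

```text
time: 20.62
tool_pos: [412.0, 180.5, 116.7]
tcp_rot: [-3.14, 1.134, 1.402]
contact_force: [0.5, -0.1, -0.2]
grip_width: 32.0
```

>>> step_arm --targets '[[[0.01, 0, 0.005, 0], [0.02, 0, 0.01, 0], [0.031, 0, 0.015, 0], [0.041, 0, 0.019, 0], [0.051, 0, 0.024, 0]]]'

```text
time: 21.03
tool_pos: [412.6, 179.9, 59.7]
tcp_rot: [-3.141, 1.134, 1.401]
contact_force: [-0.8, 0.0, -0.5]
grip_width: 32.5
```

```bash
python3 mv.py 414.8,178.4,56 414.8,178.4,48
python3 - <<'E'
from h import *
c=cam("scene"); save("s4.png",c["color"][150:290,240:400],4)
E
```

```text
t 21.0333 p [412.6 179.9  59.7] j [-0.075  0.418  2.113  0.713  0.7   -0.48 ] F [-0.8  0.  -0.5] w 32.5
R [[0.071, 0.986, -0.154], [0.417, -0.17, -0.893], [-0.906, -0.0, -0.423]] tilt 25.0 az 80.3 y-az -9.8
414.8,178.4,56 [2.8 2.5 2.6]
414.8,178.4,48 [10.1  2.5  6. ]
```

View pics/s4.png

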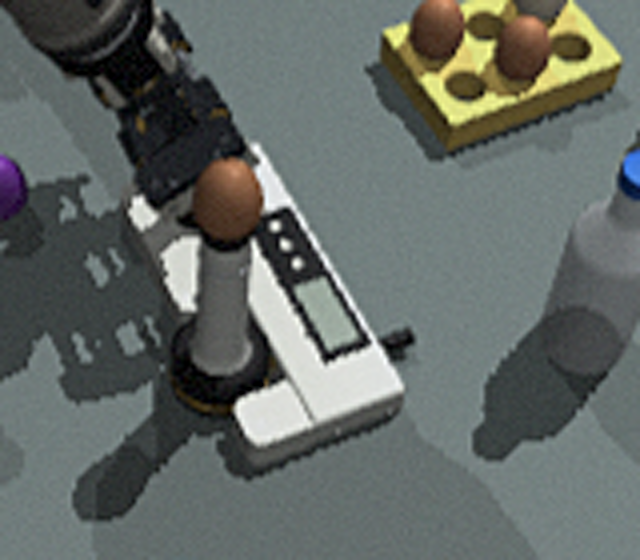

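Crop: the candler is seated in the notch with the egg standing (220,200). The gripper is over the button, which the egg hides from this camera. I'll press down by force.

>>> step_arm --targets '[[[0.002, 0.001, 0.001, 0], [0.004, 0.0015, 0.0025, 0], [0.006, 0.002, 0.0035, 0], [0.008, 0.0025, 0.005, 0], [0.009, 0.0025, 0.0055, 0]]]'

```text
time: 21.5
tool_pos: [413.8, 178.5, 47.9]
tcp_rot: [-3.135, 1.134, 1.407]
contact_force: [-1.8, 1.5, 4.5]
grip_width: 32.2
```

>>> step_arm --targets '[[[0.0009, 0, 0.0004, 0], [0.0018, 0, 0.0008, 0], [0.0027, 0, 0.0012, 0], [0.0027, 0, 0.0012, 0], [0.0027, 0, 0.0012, 0]]]'

```text
time: 21.92
tool_pos: [414.0, 178.9, 46.5]
tcp_rot: [-3.138, 1.132, 1.405]
contact_force: [-7.0, -4.2, 20.9]
grip_width: 32.0
```

```bash
python3 st.py
```

```text
t 21.9167 p [414.  178.9  46.5] j [-0.079  0.45   2.119  0.745  0.675 -0.524] F [-7.  -4.2 20.9] w 32.0
R [[0.07, 0.986, -0.153], [0.419, -0.169, -0.892], [-0.905, -0.001, -0.425]] tilt 25.1 az 80.5 y-az -9.7
```

>>> step_arm --targets '[[[-0.002, 0, -0.001, 0], [-0.003, 0, -0.0014, 0], [-0.003, 0, -0.0014, 0], [-0.003, 0, -0.0014, 0], [-0.003, 0, -0.0014, 0]]]'

```text
time: 22.33
tool_pos: [414.1, 178.9, 49.8]
tcp_rot: [-3.139, 1.132, 1.404]
contact_force: [-0.8, 0.4, 4.0]
grip_width: 32.3
```

>>> step_arm --targets '[[[-0.001, 0, -0.0005, 0], [-0.002, 0, -0.001, 0], [-0.002, 0, -0.001, 0], [-0.002, 0, -0.001, 0], [-0.002, 0, -0.001, 0]]]'

```text
time: 22.75
tool_pos: [414.1, 178.9, 51.9]
tcp_rot: [-3.139, 1.132, 1.404]
contact_force: [-2.4, -0.7, 2.3]
grip_width: 32.1
```

>>> step_arm --targets '[[[-0.001, 0, -0.0005, 0], [-0.002, 0, -0.001, 0], [-0.002, 0, -0.001, 0], [-0.002, 0, -0.001, 0], [-0.002, 0, -0.001, 0]]]'

```text
time: 23.17
tool_pos: [414.2, 178.9, 54.2]
tcp_rot: [-3.139, 1.132, 1.403]
contact_force: [-0.7, 0.1, 1.4]
grip_width: 32.2
```

>>> step_arm --targets '[[[-0.001, 0, -0.0005, 0], [-0.002, 0, -0.001, 0], [-0.002, 0, -0.001, 0], [-0.002, 0, -0.001, 0], [-0.002, 0, -0.001, 0]]]'

```text
time: 23.58
tool_pos: [414.3, 178.9, 56.4]
tcp_rot: [-3.14, 1.132, 1.403]
contact_force: [-0.2, -1.0, -0.4]
grip_width: 32.0
```

The force profile fits a button stroke: contact near z≈54, spring force rising to about 4.5–5 N by z≈48, a hard stop (21 N) at 46.5, then back to zero on lifting. I'll lift clear and verify everything.

>>> step_arm --targets '[[[-0.015, 0, -0.007, 0], [-0.04, 0, -0.019, 0], [-0.07, 0, -0.033, 0], [-0.1, 0, -0.047, 0], [-0.13, 0, -0.06, 0]]]'

```text
time: 24.0
tool_pos: [413.7, 177.9, 201.0]
tcp_rot: [-3.138, 1.133, 1.404]
contact_force: [0.8, 0.6, -0.5]
grip_width: 32.6
```

>>> step_arm --targets '[[[-0.02, -0.01, 0.02, 0], [-0.04, -0.02, 0.05, 0], [-0.06, -0.03, 0.08, 0], [-0.08, -0.04, 0.11, 0], [-0.08, -0.04, 0.11, 0]]]'

```text
time: 24.42
tool_pos: [351.1, 48.2, 227.4]
tcp_rot: [3.141, 1.135, 1.394]
contact_force: [0.1, 0.1, 0.7]
grip_width: 32.1
```

```bash
python3 st.py
python3 - <<'E'
from meas import *
candler((551,105)); candler((417,-242)); candler((389,-48))
t=cam("top"); s=cam("scene")
save("fin_s.png",s["color"],1.4); save("fin_t.png",t["color"][60:300,100:480],2.1)
for n,c in(("top",t),("scene",s)):
    C=c["color"].astype(int);P=cloud(c)
    red=((C[...,0]>140)&(C[...,1]<70)&(C[...,2]<70)&(np.hypot(P[...,0]-439,P[...,1]-165)<45))
    if red.sum(): print(n,"btn",red.sum(),np.median(P[red],axis=0).round(1))
E
```

```text
t 24.4167 p [351.1  48.2 227.4] j [-0.479  0.023  2.017  0.436  1.268 -0.469] F [0.1 0.1 0.7] w 32.1
R [[0.074, 0.984, -0.159], [0.415, -0.175, -0.893], [-0.907, 0.0, -0.422]] tilt 24.9 az 79.9 y-az -10.1
top foot 399 [553.1 120.4] col 32 [552.6 105.3] egg 216 [552.9 105.8 204.9]
scene foot 373 [558.5 112. ] col 257 [550. 105.] egg 275 [549.3 105.5 206.1]
top foot 66 [ 418.6 -242.1] col 116 [ 418.4 -242.1] egg 0 None
scene foot 152 [ 416.2 -242.1] col 298 [ 416.1 -242.4] egg 0 None
top foot 13 None col 0 None egg 0 None
scene foot 139 [387.5 -48.8] col 264 [387.3 -48.8] egg 0 None
top btn 97 [441.5 163.7  49.8]
scene btn 18 [433.5 155.6  51.8]
```

View pics/fin_s.png

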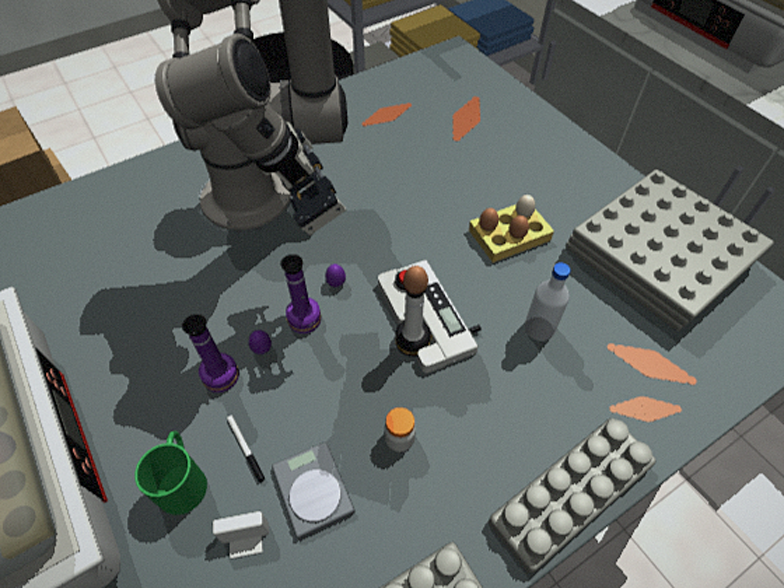

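View pics/fin_t.png

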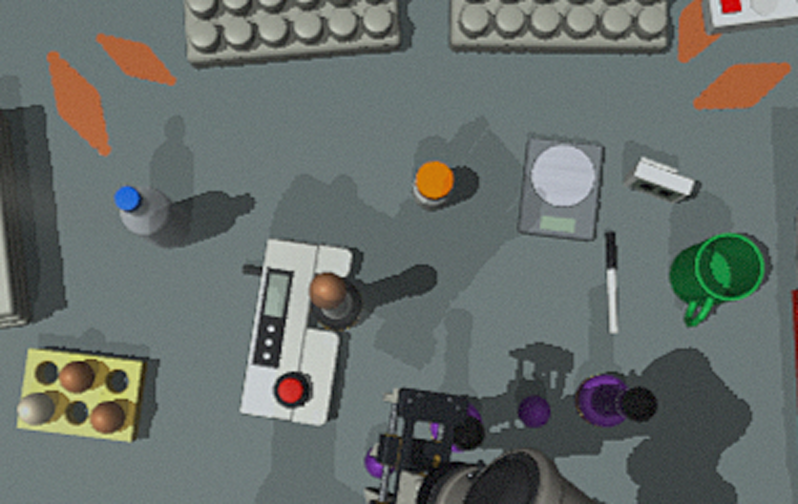

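Both views show the candler upright in the notch with its egg (scene (413,345), top (335,300)), the button up, and everything else where it was. The arm is clear. I'll hand in.

```bash
python3 -c "
from plant import bot
print(bot.close_job())"
```

```text
the job is handed in; nothing more can be done
None
```

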